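# Roll up the dust shutter and load a fresh dressing stone

## Robot

A 6-joint arm with a two-finger parallel gripper is mounted at the origin on the work surface. World frame = base frame: x ahead of the robot, y to its left, z up, the work surface at z = 0. Lengths are in mm, angles in rad, forces in N, time in s.
With the tool pointing down it reaches from about 300 to 775 mm from the base axis. Payload 14.6 kg.
Tool frame: the origin (TCP) lies between the finger pads; the fingertips stand 8 mm ahead of it and the grasp point (between the pads) lies 11 mm behind it; z points along the fingers, y is the direction in which the jaws open and shut (so a half turn about z gives the same grasp; the last joint's range is limited). The gripper opens to 94 mm and grips with 3 to 60 N. Pads are 16 mm wide; open, the fingers measure 119 mm over their backs; the gripper's body (75 mm by 177 mm) begins 78 mm behind the grasp point.
Start: joints at [1.243, 0.3, 1.521, -0, 1.321, -0.067], TCP at [141.817, 531.392, 187.446] pointing down, gripper open.
Joint ranges: [-3.03, 3.03], [-0.79, 2.21], [0.23, 2.52], [-1.04, 4.18], [0, 3.07], [-2.55, 2.55]. Speed limits (rad/s): [2.22, 2.22, 2.57, 3.14, 3.14, 3.14].

## Interface

Orientations are given as [roll, pitch, yaw] about the fixed x, y, z axes, in that order (R = Rz(yaw) Ry(pitch) Rx(roll)).
In Python, from cell import manip gives the robot as it stands. The module is installed in compiled form; this text tells all that it offers.
- The arm moves only by the tool send_rows, never from a script. Its argument "series" is a list that holds one entry, the list of rows, each a list of 5 numbers: the opening, from 0 (shut) to 1 (fully open), then the shift along the tool's x, y, z in mm, then the turn about the tool's z in degrees. In form: [[[gripper, dx, dy, dz, roll], ...]]. A call has 1 to 10 rows; each row is the pose to reach, as a shift and turn from the pose commanded when the call began, along the tool's axes at that moment; what a row does not reach only later rows make up. A row lasts 1/10 s, in which the tool goes at most 50 mm and 8.59 degrees, less where a joint would pass 70% of its speed; a pose out of reach is approached as far as the arm can. A call with a gripper value outside its range is refused whole. The fingers move at their own pace and stop on an object; "newtons" is the grip in N (left out, the last holds). Time passes only in rows, so rows that repeat a pose let the fingers close. It gives the time, the measured TCP pose, the force and the opening at its end, in the units of the state.
- manip.read_state(): the state, without advancing time (a new reading comes with each control period).
- manip.camera(name): name is "scene" or "top" or "wrist"; returns a dict with "img" (384x512x3 uint8, red, green, blue), "vfov" (degrees; the focal length in pixels is half the picture's height over the tangent of half this angle, whatever the lens; pixels are square), "cx", "cy" (the principal point, pixels), "pose" (4x4, takes a point from camera to world coordinates); the wrist camera has in their place "T_tool_cam" (4x4, takes a point from camera to tool coordinates, whose origin is the TCP and whose axes are the flange's). Camera axes: x right, y down, z forward; pixel columns grow to the right and rows downward; lengths in mm; the calibration is good to about 2 mm. A picture is of the moment at which its call begins: read the wrist's pose just before it. There is no depth.
- manip.sign_off(): hands the job in, once; it reports no verdict.
Trained networks look in a picture, given as the dict that the camera call returned (one of the last four; its "shot" number tells which), for a name from the list of things; names that differ only in an ending like _2 or _b are one class to them, and where a whole thing is asked for, a point or a joint stands for the part that bears it (a point fixed in the world has none). Each returns a list of dicts, best first, with "conf" (0 to 1); they miss things now and then, are a little off and sometimes report something else, mostly with a low value. They report only what shows in the picture. A call takes as long as a camera call. They do not tell look-alikes from the thing itself.
- manip.find_in(target, picture): "rect" ([left, top, width, height] in pixels, round what is visible of it).
- manip.silhouettes(target, picture): "pixels" (384x512 bool, what is visible of it) and "rect" ([left, top, width, height] in pixels, round what is visible of it).
The state is a dict: "clock": time; "joints": joint angles; "qd": joint speeds; "effort": joint torques, N m; "eef_pos": TCP position; "eef_rot": TCP orientation; "wrist_force": force on the tool from outside, world axes, zero at the start; "moment": the same for the moment, N m; "finger_gap": finger opening in mm.
Only numpy, scipy, OpenCV 4.12 (cv2) and the standard library are available. Lean on these libraries where they do the work, as an engineer would, in place of code of your own. Each camera call takes 0.05 s, during which the arm holds its last target. There are 200 camera calls.

## Task

First roll the slatted dust shutter all the way up, until it stays open when you let go. Then take the orange dressing stone out of the rack by its ends, set it down flat on the green rest mat and let go, take it again by its long sides, lower it into the steel cradle under the open shutter and press it fully home, flush with the top of the cradle. Leave the shutter open and the stone released, and do not disturb the other two stones, the glass tumbler or the grinding wheel.

Things in the scene. Friction and masses are not known exactly. Their poses are not given: they have to be found in the camera images.
- housing: Blue roll-top housing fixed on the bench, 340 wide (y), 344 deep (x), 232 mm high. Origin on the bench under the shutter axis, mid-width; x from its front (at the robot) to its rear, z up. 12 mm cheeks, inner faces at y = +-157 mm, are half discs of 172 mm radius about the axis. Grey floor 35 mm above the bench. Fixed rear hood; with the shutter up, open in front and above, back to the axis.
- shutter_axis (a point): Point on the horizontal axis of the shutter's circular tracks, mid-width, 60 mm above the bench; same axes as the housing. The shutter turns about its y.
- shutter (a joint): Angle of the slatted aluminium shutter (300 mm wide, slats on a 160 mm radius about shutter_axis): 0 = shut, 1.57 rad = fully open at its stop; grows as the front edge with the pull goes up and back. Heavy at its front edge: raising takes about 4 to 6 N at the pull; let go below about 1.1 rad it falls shut, beyond 1.3 rad it goes on by itself to the stop and stays.
- pull (a point): Centre of the red pull: a round bar 18 mm in diameter, 32 mm long, axis along y, on a 10 mm thick black stem from the bottom rail's middle. It lies 200 mm from shutter_axis, 34 mm out from the rail's face: in front of the axis at its height when shut, straight above it when open. Can be pinched on its two flat ends (along y) from above or tilted, and turns between the fingers.
- cradle: Dark steel cradle fixed on the housing floor, 83 x 53 x 39 mm high (top 74 mm above the bench). Origin at the centre of its underside, axes as the housing's. Recess open at the top, 59 (x) by 33 mm (y), 26 mm deep with the seat down, 18 mm with it up. Full-height walls 12 mm thick at both ends (+-x); 10 mm corner walls on the long sides, with a 35 mm wide notch for a finger in each.
- home (a point): Where the centre of the stone's underside is when fully home: centre of the recess, 26 mm below the cradle's top. Axes as the cradle's.
- seat (a joint): Travel of the yellow seat pad that is the floor of the recess: 0 = up (the stone on it stands 8 mm proud), 0.008 m = fully down (stone flush). Held by friction: it takes about 6 N plus a little for speed to push down, stops where it is left and does not spring back.
- rack: Plywood rack fixed on the bench, with three parallel slots running along its x at y = -50, 0 and +50 mm, slot floor 8 mm above the bench. Origin at the centre of its underside. Walls beside the slots rise to 33 mm above the bench and are only 44 mm long (x), so each stone's two ends stick out 6 mm; the slots are open at the ends.
- stone: Orange dressing stone on a thin steel backing: block 56 mm (x) by 30 mm (y) by 26 mm high, about 0.11 kg. Origin at the centre of its underside, z up. Starts flat in one of the rack's slots with its length along the slot; its long sides are covered by the slot walls, its ends are free.
- stone_green: Dark green stone, same size, in another slot of the rack. Leave alone.
- stone_grey: Grey stone, same size, in the third slot of the rack. Leave alone.
- mat: Flat rest mat fixed on the bench, green with a black rim, 130 mm (x) by 110 mm (y), 6 mm thick. Origin at the centre of its underside.
- tumbler: Glass tumbler standing on the bench, 76 mm across, 95 mm high, origin at the centre of its underside. Leave alone.
- wheel: Red-brown grinding wheel lying on the bench, 110 mm across, 30 mm high, origin at the centre of its underside. Leave alone.
There are look-alikes about, which are no part of the job. What is meant by the stone is not purple, and is the smaller of those in its own colour. Several things look just like the mat: the one meant starts farthest to the robot's right.

How it is judged (in metres and radians):
On the way, in this order (a step that is already met when the one before it is completed fails the run):
1. the shutter is fully up and stays there with the gripper away from its pull (value of joint shutter above 1.45 rad and distance between the grasp point and pull above 0.05 m), for 0.3 s.
2. the orange stone lies flat on the rest mat, let go (x of stone in the frame of mat between -0.06 and 0.06 m and y of stone in the frame of mat between -0.055 and 0.055 m and z of stone in the frame of mat below 0.01 m and angle between stone's own z axis and vertical below 0.1 rad and contact force between the fingers and stone below 0.1 N and linear speed of stone below 0.02 m/s), for 0.1 s.
At the end, for the whole second after the job is handed in: The shutter stands open by itself (joint above 1.45 rad of 1.57) and the orange stone rests, backing down, in the cradle's recess, pressed home: seat down by at least 6.5 of 8 mm, underside within 2 mm in height and 3.5 mm sideways of its home point, tilted less than 0.06 rad, at rest and released (value of joint shutter above 1.45 rad and x of stone in the frame of home between -0.0035 and 0.0035 m and y of stone in the frame of home between -0.0035 and 0.0035 m and z of stone in the frame of home between -0.002 and 0.002 m and angle between stone's own z axis and vertical below 0.06 rad and value of joint seat above 0.0065 m and linear speed of stone below 0.02 m/s); the robot touches nothing.
It fails at once if another stone was shifted by more than 15 mm (distance of any of stone_green, stone_grey from where it was at the start of the episode above 0.015 m).
It fails at once if the tumbler or the wheel was shifted by more than 25 mm or the tumbler tipped (distance of any of tumbler, wheel from where it was at the start of the episode above 0.025 m or angle between tumbler's own z axis and vertical above 0.3 rad).
It also fails if it takes over 72 s, if anything falls off the work surface, if the arm or the gripper's body presses on something with over 40 N, if the wrist force passes 120 N, or if a joint passes its speed limit or range.

## Working session

There is one attempt and no reset: what is moved stays moved. The work goes in short steps, Python scripts to look and compute and a tool call to move; the robot and the scene stay as the last step left them, time stands still between calls to the robot, and variables do not carry over. Pictures are saved under pics/ and viewed, about 8 in all and at most 12, crops included, and the job is handed in when it is done.

Besides the shell and the picture viewer there is one more tool, called after "Request:" by a JSON object that holds its "method" and its "body", one argument or row to a line. send_rows: Moves the arm, as the interface text tells. Its arguments: {"type":"object","properties":{"series":{"type":"array"},"newtons":{"type":"number"}},"required":["series"]}

```bash
mkdir -p pics; ls
python3 - <<'E'
from cell import manip
import cv2,numpy as np
print(manip.read_state())
ims=[]
for n in("scene","top"):
    c=manip.camera(n); print(n,c["vfov"],c["cx"],c["cy"],np.round(c["pose"],3).tolist())
    ims.append(c["img"][...,::-1])
    cv2.imwrite(f"pics/{n}0.png",cv2.resize(ims[-1],(800,600),interpolation=cv2.INTER_CUBIC))
    for t in("housing","pull","cradle","rack","stone","stone_green","stone_grey","mat","tumbler","wheel"):
        print(t,[(np.round(d["rect"]).tolist(),round(d["conf"],2)) for d in manip.find_in(t,c)])
E
```

```text
pics
{'clock': 0.0, 'joints': array([ 1.24336355e+00,  3.00483539e-01,  1.52161748e+00,  1.50248542e-06,
        1.32070357e+00, -6.66045142e-02]), 'qd': array([ 9.82243413e-04,  1.91927779e-03, -2.92436987e-04,  9.84921995e-05,
        3.69494642e-04,  3.54567289e-04]), 'effort': array([-3.41002451e-03, -5.31813097e+01, -3.52733731e+01,  7.07258773e-02,
        2.44798616e-02, -1.35742207e-04]), 'eef_pos': array([141.74217127, 531.10989682, 186.86412768]), 'eef_rot': array([-3.14038350e+00, -8.21127382e-05,  2.88076396e+00]), 'wrist_force': array([-0.43521879, -1.06277404,  0.49126938]), 'moment': array([0.03601711, 0.02185831, 0.02968871]), 'finger_gap': 94.17579113069043}
scene 57.408970904860034 260.202734867388 192.69079135217308 [[0.719, -0.662, 0.211, 339.834], [-0.695, -0.687, 0.211, -164.662], [0.005, -0.299, -0.954, 992.289], [0.0, 0.0, 0.0, 1.0]]
housing [([205.0, 69.0, 172.0, 172.0], 0.94)]
pull [([216.0, 88.0, 137.0, 143.0], 0.81)]
cradle [([129.0, 109.0, 40.0, 31.0], 0.74)]
rack [([289.0, 278.0, 59.0, 46.0], 0.91)]
stone [([320.0, 353.0, 18.0, 31.0], 0.84), ([278.0, 324
[... 495 characters left out ...]
 -0.993, 1346.77], [0.0, 0.0, 0.0, 1.0]]
housing [([192.0, 96.0, 117.0, 122.0], 0.92)]
pull [([200.0, 128.0, 101.0, 88.0], 0.71)]
cradle [([194.0, 99.0, 116.0, 116.0], 0.35)]
rack [([325.0, 213.0, 49.0, 21.0], 0.59), ([364.0, 213.0, 7.0, 16.0], 0.19)]
stone [([376.0, 239.0, 28.0, 26.0], 0.91), ([192.0, 97.0, 119.0, 119.0], 0.72), ([362.0, 212.0, 7.0, 15.0], 0.67), ([344.0, 250.0, 15.0, 15.0], 0.49)]
stone_green [([332.0, 218.0, 11.0, 18.0], 0.65)]
stone_grey [([326.0, 216.0, 50.0, 18.0], 0.75), ([345.0, 216.0, 12.0, 16.0], 0.45)]
mat [([323.0, 103.0, 43.0, 47.0], 0.91), ([351.0, 167.0, 35.0, 40.0], 0.79)]
tumbler [([143.0, 257.0, 24.0, 25.0], 0.92)]
wheel [([128.0, 212.0, 29.0, 32.0], 0.77)]
```

View pics/scene0.png

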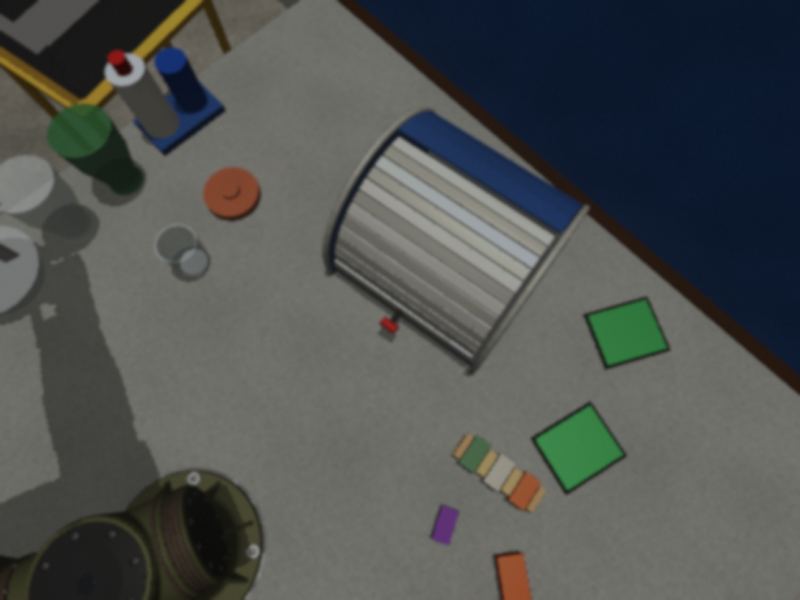

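View pics/top0.png

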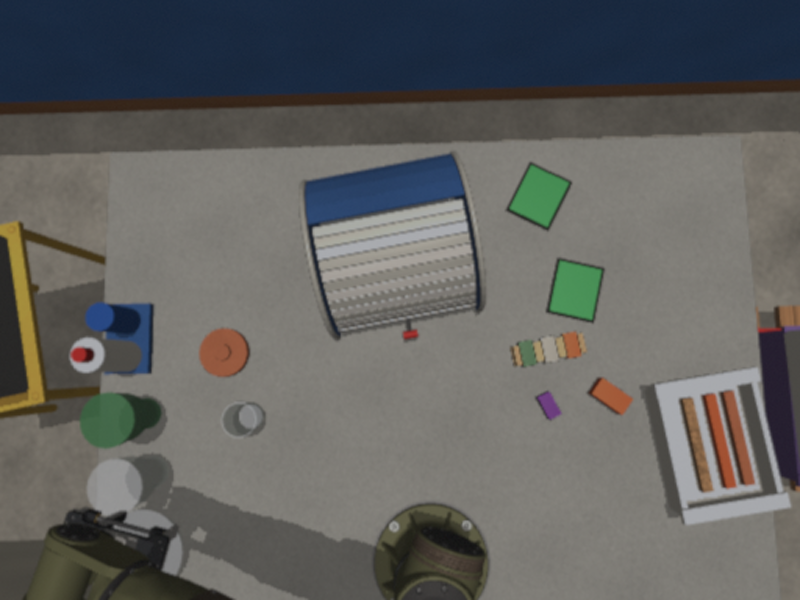

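Top view (800×600 pixels): the housing is at (390,245) and the pull at (410,334).

- **Orange candidates:** block in the rack slot at (572,345), larger loose block at (610,396), sticks in the white tray at (720,440). The purple one is at (548,405). I choose the smaller orange block, in the rack's right-hand slot.
- **Mats:** (540,195) and (575,290). The one farthest right is (575,290).

Next I fit the models to the masks.

```bash
cat > h.py <<'E'
import numpy as np,cv2
from scipy.optimize import minimize
from scipy.spatial.transform import Rotation as R
def prep(c,st=None):
    f=192/np.tan(np.radians(c["vfov"])/2)
    K=np.array([[f,0,c["cx"]],[0,f,c["cy"]],[0,0,1]])
    if "pose" in c: P=np.array(c["pose"])
    else:
        T=np.eye(4);T[:3,:3]=R.from_euler("xyz",st["eef_rot"]).as_matrix();T[:3,3]=st["eef_pos"];P=T@np.array(c["T_tool_cam"])
    return K,P
def proj(c,X,st=None):
    K,P=prep(c,st);q=(np.asarray(X,float)-P[:3,3])@P[:3,:3]@K.T
    return q[:,:2]/q[:,2:]
def unproj(c,uv,z,st=None):
    K,P=prep(c,st);uv=np.atleast_2d(uv).astype(float)
    d=np.c_[uv,np.ones(len(uv))]@np.linalg.inv(K).T@P[:3,:3].T
    return P[:3,3]+d*((z-P[2,3])/d[:,2])[:,None]
def place(p,M):
    c,s=np.cos(p[2]),np.sin(p[2]);M=np.asarray(M,float)
    return np.c_[p[0]+c*M[:,0]-s*M[:,1],p[1]+s*M[:,0]+c*M[:,1],M[:,2]]
def hullmask(uv):
    m=np.zeros((384,512),np.uint8);h=cv2.convexHull(uv.astype(np.float32))
    m=np.zeros((768*2,512*4),np.uint8)
    cv2.fillConvexPoly(m,np.round((h+.5)*4*16-8).astype(np.int32),255,shift=4)
    return cv2.resize(m,(512,384),interpolation=cv2.INTER_AREA)/255.
def fit(p0,M,views,steps=(15,15,.15)):
    """views: [(cam,mask,st)]"""
    def cost(p):
        t=0
        for c,m,st in views:
            h=hullmask(proj(c,place(p,M),st));t+=1-np.minimum(h,m).sum()/np.maximum(h,m).sum()
        return t/len(views)
    sx=np.array([p0]+[np.array(p0)+np.eye(3)[i]*steps[i] for i in range(3)])
    for k in range(2):
        r=minimize(cost,sx[0],method="Nelder-Mead",options=dict(initial_simplex=sx,xatol=.02,fatol=1e-5))
        sx=np.array([r.x]+[r.x+np.eye(3)[i]*steps[i]/4 for i in range(3)])
    return r.x,r.fun
def box(lx,ly,z0,z1): return np.array([[x,y,z] for x in(-lx/2,lx/2) for y in(-ly/2,ly/2) for z in(z0,z1)])
a=np.linspace(0,np.pi,40)
HOUS=np.array([[172*np.cos(t),y,60+172*np.sin(t)] for t in a for y in(-170,170)]+[[x,y,0] for x in(-172,172) for y in(-170,170)])
def hsv(c,lo,hi): return cv2.inRange(cv2.cvtColor(c["img"],cv2.COLOR_RGB2HSV),np.array(lo),np.array(hi))
def comp(m,uv):
    n,l=cv2.connectedComponents(m);u,v=int(uv[0]),int(uv[1]);k=np.bincount(l[v-4:v+5,u-4:u+5][l[v-4:v+5,u-4:u+5]>0].ravel()).argmax();return (l==k)*1.
E
python3 - <<'E'
from cell import manip
from h import *
T=manip.camera("top");S=manip.camera("scene")
def show(n,r): print(n,np.round(r[0],3),"cost",round(r[1],3))
for vs in ([T],[S],[T,S]):
    v=[(c,manip.silhouettes("housing",c)[0]["pixels"]*1.,None) for c in vs]
    p0=unproj(T,[250,157],80)[0]
    rh=fit([p0[0],p0[1],.1],HOUS,v);show("housing",rh)
# pull
for c,uv in((T,(410*.64,334*.64)),(S,(389*.64,325*.64))):
    m=hsv(c,(0,120,60),(8,255,255))|hsv(c,(172,120,60),(179,255,255)); k=comp(m,uv);ys,xs=np.nonzero(k);print("pull px",xs.mean(),ys.mean(),len(xs),"->",unproj(c,[xs.mean(),ys.mean()],62)[0])
print("pull pred",place(rh[0],[[-200,0,60]]))
G=[(c,comp(hsv(c,(45,90,40),(75,255,255)),uv)) for c,uv in((T,(575*.64,290*.64)),(S,(580*.64,447*.64)))]
for vs in (G[:1],G[1:]):
    p0=unproj(T,[368,186],6)[0]; show("mat",fit([p0[0],p0[1],-.1],box(126,106,6,6),[(c,m,None) for c,m in vs]))
O=[(c,comp(hsv(c,(3,130,60),(14,255,255)),uv)) for c,uv in((T,(572*.64,345*.64)),(S,(525*.64,490*.64)))]
for c,m in O:
    ys,xs=np.nonzero(m);print("stone",len(xs),unproj(c,[xs.mean(),ys.mean()],34)[0])
print("green,grey stone",unproj(T,[[528*.64,352*.64],[550*.64,349*.64]],34))
print("loose orange, purple,tumbler,wheel",unproj(T,np.array([[610,396],[548,405],[242,420],[223,352]])*.64,20).round())
crop=lambda c,x,y,w,h:cv2.resize(c["img"][y:y+h,x:x+w,::-1],None,fx=4,fy=4,interpolation=cv2.INTER_CUBIC)
cv2.imwrite("pics/crop.png",crop(S,255,250,150,134))
E
```

```text
housing [6.94254e+02 6.86570e+01 1.65000e-01] cost 0.037
housing [6.94909e+02 6.68080e+01 1.65000e-01] cost 0.029
housing [6.94622e+02 6.74270e+01 1.68000e-01] cost 0.034
pull px 262.1666666666667 213.5952380952381 42 -> [491.99115874  35.19634804  62.        ]
pull px 248.87878787878788 207.6969696969697 66 -> [493.47880693  31.59536474  62.        ]
pull pred [[497.44539293  33.94309586  60.        ]]
mat [ 5.88323e+02 -3.43036e+02 -2.53000e-01] cost 0.101
mat [ 5.90149e+02 -3.45325e+02 -2.46000e-01] cost 0.068
stone 135 [ 462.00051142 -321.54843364   34.        ]
stone 276 [ 462.70754693 -324.03326098   34.        ]
green,grey stone [[ 447.61807991 -224.99341792   34.        ]
 [ 453.23232501 -273.61147423   34.        ]]
loose orange, purple,tumbler,wheel [[ 348. -403.   20.]
 [ 330. -266.   20.]
 [ 310.  414.   20.]
 [ 462.  459.   20.]]
```

View pics/crop.png

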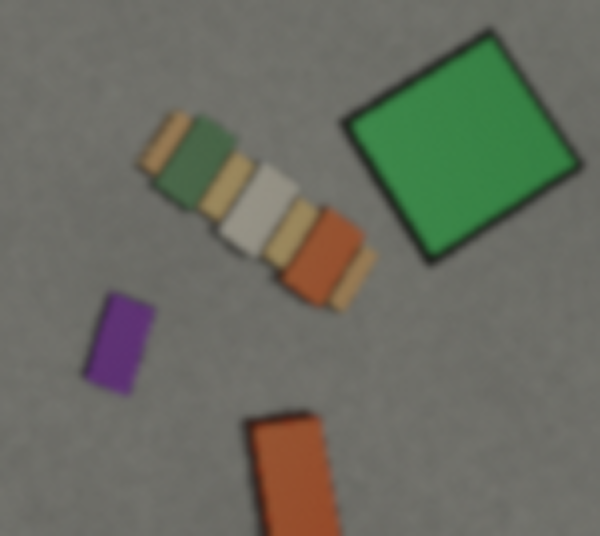

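Only the rack's orange block fits: it is the small one, at crop (322,257). The bigger loose one at (295,475) is a look-alike. The mat is at crop (462,147). I'll move over the pull with the jaws along the housing's y.

```bash
cat >> h.py <<'E'
def rel(st,p,yaw=None):
    """shift in tool axes (mm) & roll deg from measured pose to world TCP p, tool down with yaw"""
    M=R.from_euler("xyz",st["eef_rot"]).as_matrix();d=M.T@(np.array(p)-st["eef_pos"])
    r=0 if yaw is None else -np.degrees((yaw-st["eef_rot"][2]+np.pi)%(2*np.pi)-np.pi)
    return np.round(np.r_[d,r],1)
E
python3 -c "
from cell import manip
from h import *
print(rel(manip.read_state(),[492,33,187],np.pi+.168))"
```

```text
[-466.8 -391.2    0.5  -24.6]
```

Request:
{"method": "send_rows", "body": {
  "series": [
    [[1, -47, -39, 0, -3], [1, -94, -78, 0, -6], [1, -141, -117, 0, -9], [1, -188, -156, 0, -12], [1, -235, -195, 0, -15], [1, -282, -234, 0, -18], [1, -329, -273, 0, -21], [1, -376, -312, 0, -24], [1, -423, -351, 0, -24.6], [1, -467, -390, 0, -24.6]]
  ],
  "newtons": 20
}}

```text
clock: 2.4
eef_pos: [431.7, 121.4, 187.8]
eef_rot: [3.142, 0.001, -2.973]
wrist_force: [0.8, 0.2, 0.0]
finger_gap: 94.0
```

```bash
python3 -c "
from cell import manip
from h import *
print(rel(manip.read_state(),[492,33,187],np.pi+.168))"
```

```text
[-44.6 -97.3   0.8   0.1]
```

Request:
{"method": "send_rows", "body": {
  "series": [
    [[1, -15, -33, 0, 0], [1, -30, -65, 0, 0], [1, -44.6, -97, 0, 0], [1, -44.6, -97, 0, 0], [1, -44.6, -97, 0, 0]]
  ]
}}

```text
clock: 2.9
eef_pos: [490.9, 34.9, 187.2]
eef_rot: [3.141, -0.001, -2.974]
wrist_force: [0.8, -0.3, -1.2]
finger_gap: 93.7
```

Run:
```python
from cell import manip
from h import *
st=manip.read_state();print(st["eef_pos"],st["eef_rot"])
W=manip.camera("wrist");print(W["vfov"],np.round(W["T_tool_cam"],2).tolist())
for z,p in((60,[[694.6,67.4,0]]),):
    pass
for t in("pull","housing"): print(t,[(np.round(d["rect"]).tolist(),round(d["conf"],2)) for d in manip.find_in(t,W)])
m=hsv(W,(0,120,50),(8,255,255))|hsv(W,(172,120,50),(179,255,255));n,l,s,ce=cv2.connectedComponentsWithStats(m)
for i in range(1,n):
    if s[i,4]>60: print(s[i],ce[i],unproj(W,ce[i],62,st))
print("pred",proj(W,[[497.4,34,60]],st))
cv2.imwrite("pics/w1.png",cv2.resize(W["img"][...,::-1],(680,510)))
```

```text
[490.9343109   34.89145033 187.20247318] [ 3.14137284e+00 -5.43550783e-04 -2.97434440e+00]
66.85807021926593 [[0.0, -0.97, -0.24, 68.37], [1.0, 0.0, 0.0, -1.59], [-0.0, -0.24, 0.97, -197.45], [0.0, 0.0, 0.0, 1.0]]
pull [([75.0, 173.0, 356.0, 178.0], 0.69), ([93.0, 175.0, 325.0, 174.0], 0.59), ([28.0, 74.0, 41.0, 52.0], 0.34)]
housing [([74.0, 172.0, 359.0, 177.0], 0.72)]
[239 176  27  15 379] [251.98680739 182.59894459] [[494.14590627  32.53253662  62.        ]]
pred [[252.78322636 185.16959935]]
```

View pics/w1.png

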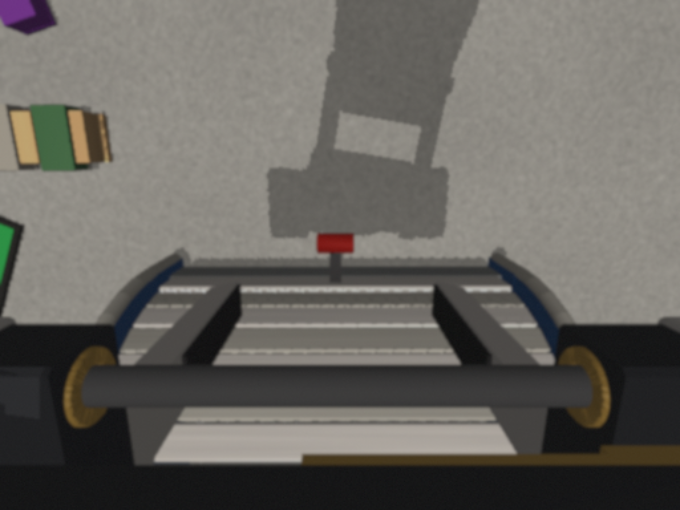

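The pull is at (335,243), level in the picture and centred between the fingers, so the yaw is good. I'll descend and pinch.

Request:
{"method": "send_rows", "body": {
  "series": [
    [[1, -4, -2.6, 45, 0], [1, -4, -2.6, 90, 0], [1, -4, -2.6, 125, 0], [1, -4, -2.6, 138, 0], [1, -4, -2.6, 138, 0], [0, -4, -2.6, 138, 0], [0, -4, -2.6, 138, 0], [0, -4, -2.6, 138, 0], [0, -4, -2.6, 138, 0], [0, -4, -2.6, 138, 0]]
  ],
  "newtons": 20
}}

```text
clock: 4.05
eef_pos: [495.6, 33.3, 49.9]
eef_rot: [-3.141, 0.001, -2.973]
wrist_force: [-0.7, -0.1, -0.3]
finger_gap: 57.4
```

Request:
{"method": "send_rows", "body": {
  "series": [
    [[0, 0, 0, 0, 0], [0, 0, 0, 0, 0], [0, 0, 0, 0, 0], [0, 0, 0, 0, 0], [0, 0, 0, 0, 0]]
  ]
}}

```text
clock: 4.55
eef_pos: [495.2, 34.1, 49.4]
eef_rot: [3.14, -0.0, -2.973]
wrist_force: [-1.1, 6.9, 1.1]
finger_gap: 29.8
```

Request:
{"method": "send_rows", "body": {
  "series": [
    [[0, -0.4, 0, -12, 0], [0, -1.4, 0, -24, 0], [0, -3.2, 0, -36, 0], [0, -5.7, 0, -47.5, 0], [0, -9, 0, -59, 0], [0, -13, 0, -70.5, 0], [0, -17.5, 0, -81.5, 0], [0, -22.5, 0, -92.5, 0], [0, -28.5, 0, -103, 0], [0, -35, 0, -113, 0]]
  ]
}}

```text
clock: 5.55
eef_pos: [530.4, 39.3, 163.3]
eef_rot: [3.142, 0.0, -2.973]
wrist_force: [0.6, -0.5, 0.1]
finger_gap: 0.5
```

The fingers slipped off and closed fully. I'll look.

Request:
{"method": "send_rows", "body": {
  "series": [
    [[1, 0, 0, -20, 0], [1, 10, 0, -40, 0], [1, 35, 0, -40, 0], [1, 35, 0, -40, 0], [1, 35, 0, -40, 0], [1, 35, 0, -40, 0], [1, 35, 0, -40, 0], [1, 35, 0, -40, 0], [1, 35, 0, -40, 0]]
  ]
}}

```text
clock: 6.45
eef_pos: [495.5, 33.3, 202.2]
eef_rot: [3.142, -0.0, -2.973]
wrist_force: [0.4, -0.9, -0.3]
finger_gap: 69.0
```

Run:
```python
from cell import manip
from h import *
st=manip.read_state();print(st["eef_pos"],st["eef_rot"],st["finger_gap"])
def red(W,st,n):
    m=hsv(W,(0,120,50),(8,255,255))|hsv(W,(172,120,50),(179,255,255));k,l,s,ce=cv2.connectedComponentsWithStats(m)
    for i in range(1,k):
        if s[i,4]>25:
            b=s[i];print(n,b,ce[i],unproj(W,[ce[i],[b[0],ce[i][1]],[b[0]+b[2],ce[i][1]]],60,st).round(1).tolist())
W=manip.camera("wrist");red(W,st,"w")
S=manip.camera("scene");red(S,None,"s")
b=cv2.resize(S["img"][60:250,190:390,::-1],(600,570),interpolation=cv2.INTER_CUBIC);cv2.imwrite("pics/s2.png",b)
```

```text
[495.50503848  33.33038073 202.24994893] [ 3.14154311e+00 -4.29952720e-04 -2.97298694e+00] 69.02897533148644
w [241 170  27  15 353] [254.24362606 176.24362606] [[494.4, 32.9, 60.0], [497.0, 17.3, 60.0], [491.6, 49.0, 60.0]]
s [ 68  31  15  16 153] [75.30718954 38.30718954] [[479.9, 829.1, 60.0], [462.9, 845.3, 60.0], [497.7, 812.0, 60.0]]
s [244 204  10   9  56] [248.60714286 207.67857143] [[493.3, 32.6, 60.0], [484.2, 41.4, 60.0], [504.0, 22.3, 60.0]]
```

View pics/s2.png

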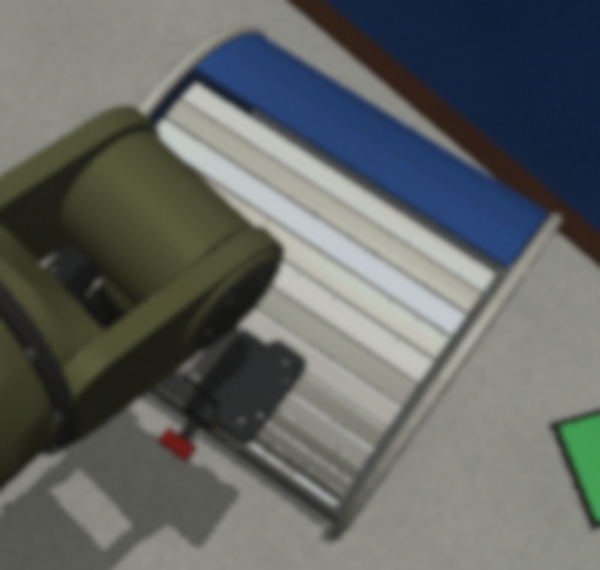

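The shutter fell shut and the pull is back at (494.4, 33, 60). I'll retry with a firmer grip and a gentler start.

Request:
{"method": "send_rows", "body": {
  "series": [
    [[0.6, 1, 0, 40, 0], [0.6, 1, 0, 80, 0], [0.6, 1, 0, 120, 0], [0.6, 1, 0, 145, 0], [0.6, 1, 0, 154, 0], [0.6, 1, 0, 154, 0], [0, 1, 0, 154, 0], [0, 1, 0, 154, 0], [0, 1, 0, 154, 0], [0, 1, 0, 154, 0]]
  ],
  "newtons": 50
}}

```text
clock: 7.55
eef_pos: [494.7, 34.1, 49.3]
eef_rot: [3.14, 0.001, -2.974]
wrist_force: [-0.7, 6.2, 3.5]
finger_gap: 29.1
```

Request:
{"method": "send_rows", "body": {
  "series": [
    [[0, 0, 0, 0, 0], [0, 0, 0, 0, 0], [0, 0, 0, 0, 0], [0, 0, 0, 0, 0]]
  ]
}}

```text
clock: 7.95
eef_pos: [494.7, 34.1, 49.2]
eef_rot: [3.14, 0.001, -2.973]
wrist_force: [-1.3, 8.6, 4.0]
finger_gap: 28.7
```

Request:
{"method": "send_rows", "body": {
  "series": [
    [[0, 0, 0, -2, 0], [0, 0, 0, -5, 0], [0, -0.2, 0, -9, 0], [0, -0.5, 0, -14, 0], [0, -1, 0, -20, 0]]
  ]
}}

```text
clock: 8.45
eef_pos: [495.4, 33.3, 69.0]
eef_rot: [-3.142, 0.0, -2.973]
wrist_force: [-0.2, 0.0, 0.3]
finger_gap: 0.3
```

It slipped again at once, so I'll grip again and look before lifting.

Request:
{"method": "send_rows", "body": {
  "series": [
    [[0.6, 0, 0, -20, 0], [0.6, 0, 0, -20, 0], [0.6, 0, 0, -20, 0], [0.6, 0, 0, -20, 0], [0.6, 0, 0, -20, 0], [0.6, 0, 0, -20, 0], [0.6, 0, 0, -20, 0], [0.6, 0, 0, 0, 0], [0.6, 0, 0, 20, 0], [0.6, 0, 0, 20, 0]]
  ],
  "newtons": 20
}}

```text
clock: 9.45
eef_pos: [494.0, 33.3, 46.4]
eef_rot: [3.141, -0.004, -2.973]
wrist_force: [-0.1, 0.5, 0.6]
finger_gap: 56.2
```

Request:
{"method": "send_rows", "body": {
  "series": [
    [[0, 0, 0.7, 0, 0], [0, 0, 0.7, 0, 0], [0, 0, 0.7, 0, 0], [0, 0, 0.7, 0, 0], [0, 0, 0.7, 0, 0], [0, 0, 0.7, 0, 0]]
  ]
}}

```text
clock: 10.05
eef_pos: [495.6, 34.2, 49.0]
eef_rot: [3.141, 0.001, -2.973]
wrist_force: [-1.4, 4.1, 6.4]
finger_gap: 30.6
```

Run:
```python
from cell import manip
from h import *
st=manip.read_state();print(st["eef_pos"],st["eef_rot"],st["finger_gap"],st["wrist_force"],st["moment"])
W=manip.camera("wrist")
print("bar ends pred",proj(W,place([494.4,33,.168],[[0,-16,60],[0,16,60],[0,0,60]]),st))
b=cv2.resize(W["img"][140:380,130:390,::-1],(650,600),interpolation=cv2.INTER_CUBIC);cv2.imwrite("pics/w3.png",b)
```

```text
[495.6118439   34.24046637  49.04005862] [ 3.14137323e+00  1.05890248e-03 -2.97309412e+00] 30.556477446502335 [-1.41354447  4.05142645  6.42041562] [ 0.74089193  0.25187027 -0.01750867]
bar ends pred [[230.31256672 219.7940398 ]
 [277.5485626  219.86802567]
 [253.93195677 219.83103492]]
```

View pics/w3.png

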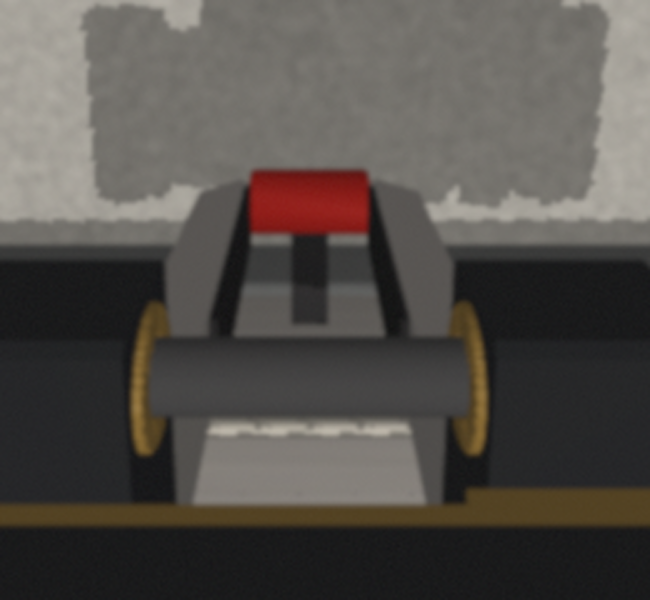

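The bar is held between the pads, slightly to their robot side. I'll lift in small steps and watch force and gap.

Request:
{"method": "send_rows", "body": {
  "series": [
    [[0, 0, 0, 0, 0], [0, 0, 0, 0, 0], [0, 0, 0, -2, 0], [0, 0, 0, -2, 0]]
  ],
  "newtons": 60
}}

```text
clock: 10.5
eef_pos: [495.6, 34.3, 50.5]
eef_rot: [3.141, 0.001, -2.973]
wrist_force: [3.4, 5.0, -3.9]
finger_gap: 27.9
```

Request:
{"method": "send_rows", "body": {
  "series": [
    [[0, 0, 0, -2, 0], [0, 0, 0, -4, 0]]
  ]
}}

```text
clock: 10.7
eef_pos: [495.8, 34.4, 54.4]
eef_rot: [3.141, 0.001, -2.973]
wrist_force: [5.2, 5.2, -5.8]
finger_gap: 27.8
```

Run:
```python
from cell import manip
from h import *
st=manip.read_state();print(st["eef_pos"],st["finger_gap"],st["wrist_force"])
W=manip.camera("wrist")
m=hsv(W,(0,120,50),(8,255,255))|hsv(W,(172,120,50),(179,255,255));k,l,s,ce=cv2.connectedComponentsWithStats(m)
print([(s[i],ce[i]) for i in range(1,k) if s[i,4]>50])
for x in(-8,0,8):
  for z in (-19,-9,0,9): print(x,z,proj(W,place([st["eef_pos"][0],st["eef_pos"][1],.168],[[x,16,st["eef_pos"][2]+11+z]]),st).round(1))
```

```text
[495.75184024  34.35093786  54.41710639] 27.754805976074 [ 5.16592602  5.2321604  -5.81096964]
[(array([ 230,  208,   47,   26, 1150], dtype=int32), array([253.18521739, 220.12      ]))]
-8 -19 [[277.  202.6]]
-8 -9 [[278.2 206.6]]
-8 0 [[279.3 210.6]]
-8 9 [[280.5 215. ]]
0 -19 [[276.8 212.9]]
0 -9 [[277.9 217.4]]
0 0 [[279.  221.8]]
0 9 [[280.2 226.7]]
8 -19 [[276.6 223.1]]
8 -9 [[277.7 228. ]]
8 0 [[278.7 232.9]]
8 9 [[279.9 238.2]]
```

It holds now: −5.8 N in z, with the bar moving with the tool. I'll continue smoothly along the arc.

Request:
{"method": "send_rows", "body": {
  "series": [
    [[0, -0.7, 0, -5, 0], [0, -1.3, 0, -11, 0], [0, -2, 0, -18, 0], [0, -3.1, 0, -26, 0], [0, -4.5, 0, -33.7, 0], [0, -6.2, 0, -41.6, 0]]
  ]
}}

```text
clock: 11.35
eef_pos: [501.3, 34.9, 96.5]
eef_rot: [-3.142, -0.0, -2.973]
wrist_force: [-0.3, -0.1, -0.7]
finger_gap: 1.0
```

It slipped again. A likely cause is that the bar sat near the tips, where the fingers flex open. I'll retake it 10 mm deeper, better centred in y, with a moderate grip.

Request:
{"method": "send_rows", "body": {
  "series": [
    [[0.55, 6, 1, 0, 0], [0.55, 6, 1, 0, 0], [0.55, 6, 1, 0, 0], [0.55, 6, 1, 0, 0], [0.55, 6, 1, 0, 0], [0.55, 6, 1, 0, 0], [0.55, 6, 1, 25, 0], [0.55, 6, 1, 45, 0], [0.55, 6, 1, 57, 0], [0.55, 6, 1, 57, 0]]
  ],
  "newtons": 40
}}

```text
clock: 12.35
eef_pos: [494.6, 35.0, 37.8]
eef_rot: [3.141, -0.003, -2.973]
wrist_force: [-0.6, -0.6, 0.8]
finger_gap: 52.1
```

Request:
{"method": "send_rows", "body": {
  "series": [
    [[0, 0, 0, 0, 0], [0, 0, 0, 0, 0], [0, 0, 0, 0, 0], [0, 0, 0, 0, 0], [0, 0, 0, 0, 0], [0, 0, 0, 0, 0]]
  ]
}}

```text
clock: 12.95
eef_pos: [495.9, 34.4, 39.8]
eef_rot: [-3.14, 0.001, -2.973]
wrist_force: [0.6, -4.7, 1.5]
finger_gap: 31.3
```

Request:
{"method": "send_rows", "body": {
  "series": [
    [[0, 0, 0, -1, 0], [0, 0, 0, -3, 0], [0, 0, 0, -6, 0]]
  ]
}}

```text
clock: 13.25
eef_pos: [496.0, 34.4, 45.4]
eef_rot: [-3.14, 0.002, -2.973]
wrist_force: [7.0, -4.2, -6.0]
finger_gap: 31.2
```

Request:
{"method": "send_rows", "body": {
  "series": [
    [[0, -0.5, -0.4, -4, 0], [0, -1.2, -0.6, -9, 0], [0, -2, -0.6, -15, 0], [0, -3, -0.6, -22, 0]]
  ]
}}

```text
clock: 13.65
eef_pos: [498.1, 34.8, 67.4]
eef_rot: [-3.141, -0.001, -2.973]
wrist_force: [2.4, -3.5, -6.3]
finger_gap: 31.5
```

Request:
{"method": "send_rows", "body": {
  "series": [
    [[0, -1.5, -0.3, -8.3, 0], [0, -3.7, -0.3, -18, 0], [0, -6.2, -0.3, -27.8, 0], [0, -9.2, -0.3, -37.3, 0], [0, -12.7, -0.3, -46.7, 0], [0, -16.6, -0.3, -56, 0], [0, -21, -0.3, -65, 0], [0, -25.8, -0.3, -73.6, 0]]
  ]
}}

```text
clock: 14.45
eef_pos: [524.2, 39.2, 141.3]
eef_rot: [3.141, -0.0, -2.973]
wrist_force: [3.8, 3.4, -7.8]
finger_gap: 31.6
```

Request:
{"method": "send_rows", "body": {
  "series": [
    [[0, -6, 0.3, -8, 0], [0, -12, 0.3, -16.2, 0], [0, -18.1, 0.3, -24.2, 0], [0, -24.6, 0.3, -31.8, 0], [0, -31.4, 0.3, -39, 0], [0, -38.6, 0.3, -46, 0], [0, -46.2, 0.3, -52.5, 0], [0, -54, 0.3, -58.6, 0], [0, -62.2, 0.3, -64.4, 0], [0, -70.6, 0.3, -69.8, 0]]
  ]
}}

```text
clock: 15.45
eef_pos: [594.1, 51.1, 210.6]
eef_rot: [-3.142, -0.0, -2.973]
wrist_force: [2.1, 0.4, -9.6]
finger_gap: 31.5
```

Request:
{"method": "send_rows", "body": {
  "series": [
    [[0, -9.2, 0.3, -4.1, 0], [0, -18.2, 0.3, -8.6, 0], [0, -27.3, 0.3, -12.6, 0], [0, -36.7, 0.3, -16.2, 0], [0, -46.2, 0.3, -19.3, 0], [0, -55.8, 0.3, -22, 0], [0, -65.6, 0.3, -24.2, 0], [0, -75.4, 0.3, -26, 0], [0, -85.2, 0.3, -27.2, 0], [0, -94.8, 0.3, -27.8, 0]]
  ]
}}

```text
clock: 16.45
eef_pos: [687.5, 67.1, 238.3]
eef_rot: [-3.141, -0.0, -2.973]
wrist_force: [0.2, -1.7, -5.1]
finger_gap: 30.9
```

Now open and go straight up.

Request:
{"method": "send_rows", "body": {
  "series": [
    [[0.7, 0, 0, 0, 0], [0.7, 0, 0, 0, 0], [0.7, 0, 0, 0, 0], [0.7, 0, 0, 0, 0], [0.7, 0, 0, -30, 0], [0.7, 0, 0, -70, 0], [0.7, 30, 0, -75, 0], [0.7, 70, 0, -75, 0], [0.7, 110, 0, -75, 0], [0.7, 150, 0, -75, 0]]
  ]
}}

```text
clock: 17.45
eef_pos: [537.0, 41.9, 313.4]
eef_rot: [-3.141, 0.001, -2.973]
wrist_force: [0.5, -0.7, 0.6]
finger_gap: 65.7
```

Run:
```python
from cell import manip
from h import *
st=manip.read_state();print(st["eef_pos"],st["eef_rot"],st["finger_gap"])
W=manip.camera("wrist")
for t in("cradle","seat","pull"): print(t,[(np.round(d["rect"]).tolist(),round(d["conf"],2)) for d in manip.find_in(t,W)])
cv2.imwrite("pics/w4.png",cv2.resize(W["img"][...,::-1],(680,510)))
np.savez("w4.npz",img=W["img"],**st)
```

```text
[537.01459184  41.90409608 313.35799095] [-3.14144554e+00  6.65800897e-04 -2.97299254e+00] 65.66566853355732
cradle [([251.0, 179.0, 35.0, 58.0], 0.71)]
seat [([261.0, 191.0, 14.0, 31.0], 0.94)]
pull [([159.0, 307.0, 192.0, 42.0], 0.74)]
```

View pics/w4.png

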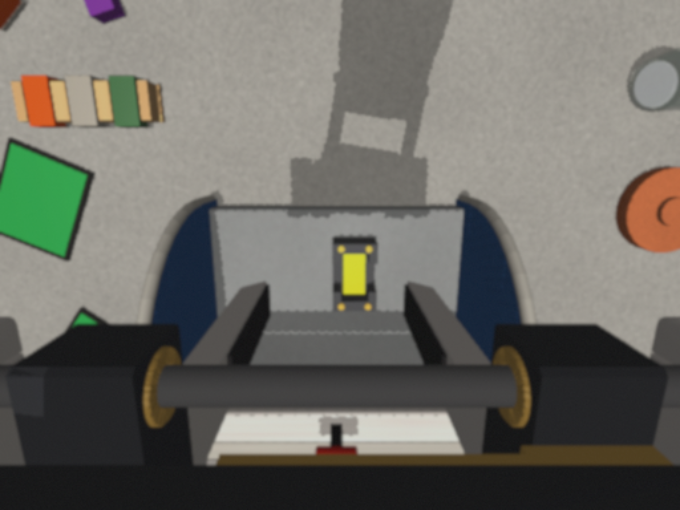

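The shutter stays open with the pull released at (336,452). The cradle with its yellow seat is at (354,275). Next I go over the rack's orange stone.

Run:
```python
from cell import manip
from h import *
st=manip.read_state()
print(rel(st,[463,-323,200],1.719))
W=manip.camera("wrist")
s=manip.silhouettes("cradle",W)
m=s[0]["pixels"]*1.
print(fit([600,50,.168],box(83,53,35,74),[(W,m,st)]))
y=comp(hsv(W,(22,120,80),(35,255,255)),(266,206));yy,xx=np.nonzero(y);q=unproj(W,[xx.mean(),yy.mean()],56,st)[0];print("seat",q,len(xx))
print("hous frame",[R.from_rotvec([0,0,-.168]).apply(q-[694.6,67.4,0])])
```

```text
[ 136.1 -347.2  114.2   91.2]
(array([6.02081595e+02, 7.35156105e+01, 1.68228629e-01]), np.float64(0.045819814697126815))
seat [604.02329348  73.43161703  56.        ] 561
hous frame [array([-88.29293982,  21.09210626,  56.        ])]
```

Request:
{"method": "send_rows", "body": {
  "series": [
    [[1, 15, -33, 10, 8.5], [1, 28, -68, 22, 17], [1, 42, -103, 33, 25.5], [1, 56, -138, 45, 34], [1, 70, -173, 57, 42.5], [1, 84, -208, 69, 51], [1, 97, -243, 80, 59.5], [1, 110, -278, 92, 68], [1, 122, -313, 103, 76.5], [1, 134, -347, 113, 85]]
  ]
}}

```text
clock: 18.75
eef_pos: [465.3, -324.4, 199.1]
eef_rot: [-3.141, -0.001, 1.821]
wrist_force: [1.2, 0.5, -0.2]
finger_gap: 93.9
```

Run:
```python
from cell import manip
from h import *
st=manip.read_state()
print(st["eef_pos"],rel(st,[463,-323,200],1.719))
```

```text
[ 465.27420738 -324.3881476   199.0565464 ] [ 1.9 -1.9 -0.9  5.8]
```

Request:
{"method": "send_rows", "body": {
  "series": [
    [[1, 2, -2, 0, 5.8], [1, 2, -2, 0, 5.8], [1, 2, -2, 0, 5.8]]
  ]
}}

```text
clock: 19.05
eef_pos: [463.2, -321.0, 200.0]
eef_rot: [-3.141, -0.0, 1.729]
wrist_force: [0.0, 0.5, 0.3]
finger_gap: 93.8
```

Run:
```python
from cell import manip
from h import *
st=manip.read_state();print(st["eef_pos"],st["eef_rot"])
W=manip.camera("wrist")
m=hsv(W,(3,120,50),(16,255,255));k,l,s,ce=cv2.connectedComponentsWithStats(m)
print([(s[i],ce[i].round(1)) for i in range(1,k) if s[i,4]>80])
c=proj(W,[[463,-323,30]],st)[0];i=max((i for i in range(1,k) if s[i,4]>80),key=lambda i:-np.hypot(*(ce[i]-c)))
r=fit([463,-323,.148],box(56,30,8,34),[(W,(l==i)*1.,st)]);print("stone",r)
r2=fit([463,-323,.148],box(56,30,34,34),[(W,(l==i)*1.,st)]);print("top only",r2)
p=unproj(W,proj(W,[[463,-323,34]],st),34,st)
b=W["img"][...,::-1].copy();cv2.polylines(b,[proj(W,place(r[0],np.array([[-28,-15,34],[28,-15,34],[28,15,34],[-28,15,34]])),st).round().astype(int)],True,(255,0,0))
cv2.imwrite("pics/w5.png",cv2.resize(b,(680,510)))
print(rel(st,[r[0][0],r[0][1],12],np.pi/2+r[0][2]))
```

```text
[ 463.20925912 -320.99099627  200.0213136 ] [-3.14148687e+00 -2.19822154e-04  1.72889260e+00]
[(array([ 233,  161,   44,   27, 1117], dtype=int32), array([254.7, 174.2])), (array([ 129,  186,   66,   52, 1229], dtype=int32), array([164. , 210.1])), (array([126, 312,  16,  19, 180], dtype=int32), array([135.1, 323.5])), (array([115, 340,  30,  12, 329], dtype=int32), array([129.9, 345.7]))]
stone (array([ 4.65689079e+02, -3.25351196e+02,  1.65750268e-01]), np.float64(0.04672856384658275))
top only (array([ 4.65176596e+02, -3.22632689e+02,  1.58251488e-01]), np.float64(0.10142049268069375))
[ -4.7   1.8 188.   -0.4]
```

View pics/w5.png

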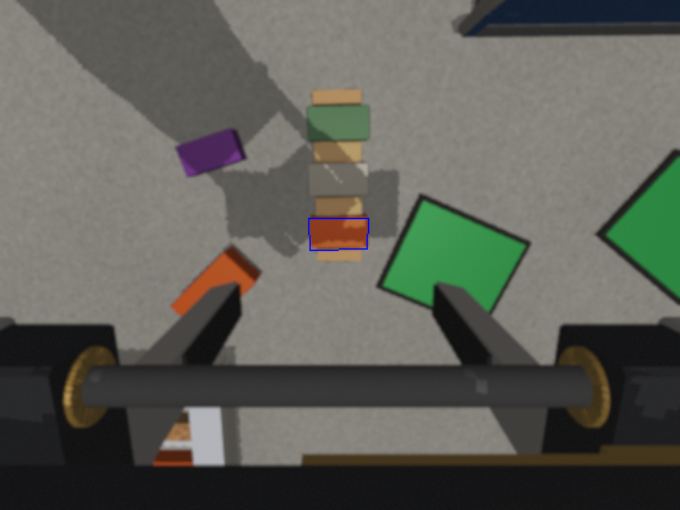

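The blue outline sits on the rack's orange stone at (338,234), between the fingers. Descend and take it by its ends.

Request:
{"method": "send_rows", "body": {
  "series": [
    [[0.8, -4, 1.8, 45, -0.4], [0.8, -4, 1.8, 90, -0.4], [0.8, -4, 1.8, 130, -0.4], [0.8, -4, 1.8, 160, -0.4], [0.8, -4, 1.8, 178, -0.4], [0.8, -4, 1.8, 185, -0.4], [0.8, -4, 1.8, 185, -0.4], [0, -4, 1.8, 185, -0.4], [0, -4, 1.8, 185, -0.4], [0, -4, 1.8, 185, -0.4]]
  ],
  "newtons": 25
}}

```text
clock: 20.1
eef_pos: [465.4, -324.9, 16.2]
eef_rot: [3.141, 0.001, 1.733]
wrist_force: [0.5, -0.2, 2.1]
finger_gap: 54.6
```

Request:
{"method": "send_rows", "body": {
  "series": [
    [[0, 0, 0, 0, 0], [0, 0, 0, 0, 0], [0, 0, 0, -3, 0], [0, 0, 0, -8, 0], [0, 0, 0, -18, 0], [0, 0, 0, -30, 0], [0, 0, 0, -45, 0], [0, 0, 0, -60, 0]]
  ]
}}

```text
clock: 20.9
eef_pos: [465.1, -324.8, 77.0]
eef_rot: [3.141, 0.001, 1.732]
wrist_force: [0.3, 0.5, -0.8]
finger_gap: 0.5
```

Run:
```python
from cell import manip
from h import *
st=manip.read_state();print(st["eef_pos"],st["eef_rot"])
M=[589.2,-344.2,-.25]
print(rel(st,[M[0],M[1],40]), proj(manip.camera("wrist"),[[465,-325,30]],st))
```

```text
[ 465.12842352 -324.76687592   76.98845089] [3.14107485e+00 5.59169570e-04 1.73237572e+00]
[-39.1 119.3  37.1   0. ] [[253.08861474 197.05595798]]
```

The stone slipped out of the grip. I'll check it before retaking it.

Request:
{"method": "send_rows", "body": {
  "series": [
    [[0.8, 0, 0, -40, 0], [0.8, 0, 0, -80, 0], [0.8, 0, 0, -120, 0], [0.8, 0, 0, -123, 0], [0.8, 0, 0, -123, 0], [0.8, 0, 0, -123, 0]]
  ]
}}

```text
clock: 21.55
eef_pos: [464.6, -324.3, 197.1]
eef_rot: [-3.14, -0.001, 1.732]
wrist_force: [0.0, 0.2, -0.4]
finger_gap: 45.4
```

Run:
```python
from cell import manip
from h import *
st=manip.read_state();print(st["eef_pos"],st["eef_rot"],st["finger_gap"])
W=manip.camera("wrist")
m=hsv(W,(3,120,50),(16,255,255));k,l,s,ce=cv2.connectedComponentsWithStats(m)
print([(s[i],ce[i].round(1)) for i in range(1,k) if s[i,4]>80])
c=proj(W,[[463,-323,30]],st)[0];i=max((i for i in range(1,k) if s[i,4]>80),key=lambda i:-np.hypot(*(ce[i]-c)))
r=fit([465,-325,.16],box(56,30,8,34),[(W,(l==i)*1.,st)]);print("stone",r)
b=W["img"][...,::-1].copy();cv2.polylines(b,[proj(W,place(r[0],np.array([[-28,-15,34],[28,-15,34],[28,15,34],[-28,15,34]])),st).round().astype(int)],True,(255,0,0))
cv2.imwrite("pics/w6.png",cv2.resize(b[120:280,150:360],(787,600)))
print(rel(st,[r[0][0],r[0][1],11],np.pi/2+r[0][2]))
```

```text
[ 464.5684416  -324.34655289  197.08415369] [-3.14040851e+00 -1.29524717e-03  1.73237983e+00] 45.37696345083577
[(array([ 232,  159,   45,   27, 1145], dtype=int32), array([254.3, 171.8])), (array([ 127,  184,   67,   62, 2101], dtype=int32), array([160.6, 216.2])), (array([ 29, 310,  30,  19, 503], dtype=int32), array([ 42.8, 319.3])), (array([ 33, 338,  31,  14, 402], dtype=int32), array([ 47.8, 344.6]))]
stone (array([ 4.65831906e+02, -3.25169622e+02,  1.80592122e-01]), np.float64(0.05357395031117074))
[ -1.3   1.3 186.1  -1.1]
```

View pics/w6.png

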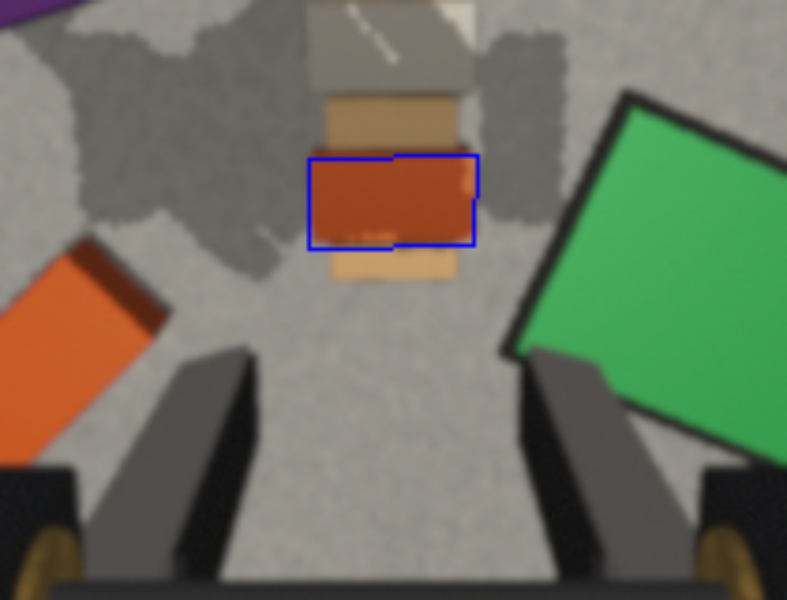

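The stone is still flat in its slot, nudged by less than 1 mm. I'll retake it deeper, with more grip and a slower lift.

Request:
{"method": "send_rows", "body": {
  "series": [
    [[0.8, -1, 1.2, 45, -0.5], [0.8, -1, 1.2, 90, -0.5], [0.8, -1, 1.2, 130, -0.5], [0.8, -1, 1.2, 160, -0.5], [0.8, -1, 1.2, 180, -0.5], [0.8, -1, 1.2, 186, -0.5], [0.8, -1, 1.2, 186, -0.5], [0, -1, 1.2, 186, -0.5], [0, -1, 1.2, 186, -0.5], [0, -1, 1.2, 186, -0.5]]
  ],
  "newtons": 40
}}

```text
clock: 22.6
eef_pos: [466.7, -325.8, 13.2]
eef_rot: [3.141, 0.001, 1.741]
wrist_force: [0.8, 0.1, 2.3]
finger_gap: 55.3
```

Request:
{"method": "send_rows", "body": {
  "series": [
    [[0, 0, 0, 0, 0], [0, 0, 0, 0, 0], [0, 0, 0, 0, 0], [0, 0, 0, 0, 0], [0, 0, 0, -1, 0], [0, 0, 0, -2, 0], [0, 0, 0, -4, 0]]
  ]
}}

```text
clock: 23.3
eef_pos: [466.2, -325.3, 16.1]
eef_rot: [-3.141, -0.0, 1.741]
wrist_force: [-1.3, 0.7, -0.8]
finger_gap: 54.9
```

Request:
{"method": "send_rows", "body": {
  "series": [
    [[0, 0, 0, -4, 0], [0, 0, 0, -8, 0], [0, 0, 0, -13, 0], [0, 0, 0, -18, 0], [0, 0, 0, -24, 0], [0, 0, 0, -30, 0], [0, 0, 0, -36, 0], [0, 0, 0, -40, 0]]
  ]
}}

```text
clock: 24.1
eef_pos: [466.4, -325.6, 57.0]
eef_rot: [3.141, 0.0, 1.741]
wrist_force: [0.2, -0.8, -1.5]
finger_gap: 55.1
```

Run:
```python
from cell import manip
from h import *
st=manip.read_state();print(st["eef_pos"],st["eef_rot"],st["finger_gap"],st["wrist_force"])
print(rel(st,[588,-342,26.0]))
```

```text
[ 466.44789151 -325.58695872   56.97975246] [3.14123106e+00 4.52709666e-04 1.74110943e+00] 55.05396804199983 [ 0.23761237 -0.79083667 -1.48853374]
[-36.8 117.   31.    0. ]
```

Held, with the gap at 55 mm. Carry it to the mat.

Request:
{"method": "send_rows", "body": {
  "series": [
    [[0, -6, 20, 0, 0], [0, -14, 45, 0, 0], [0, -22, 70, 0, 0], [0, -30, 95, 0, 0], [0, -35, 112, 10, 0], [0, -37, 117, 22, 0], [0, -37, 117, 32, 0], [0, -37, 117, 39, 0], [0, -37, 117, 41.5, 0], [0, -37, 117, 41.5, 0]]
  ]
}}

```text
clock: 25.1
eef_pos: [587.4, -342.2, 14.7]
eef_rot: [-3.141, -0.0, 1.741]
wrist_force: [-0.5, 0.1, -0.2]
finger_gap: 55.1
```

Request:
{"method": "send_rows", "body": {
  "series": [
    [[0, 0, 0, 0.5, 0], [0, 0, 0, 0.5, 0], [0.8, 0, 0, 0.5, 0], [0.8, 0, 0, 0.5, 0], [0.8, 0, 0, 0.5, 0], [0.8, 0, 0, 0.5, 0]]
  ]
}}

```text
clock: 25.7
eef_pos: [587.9, -342.1, 14.3]
eef_rot: [3.141, 0.0, 1.741]
wrist_force: [-0.2, -0.5, -0.8]
finger_gap: 75.5
```

Request:
{"method": "send_rows", "body": {
  "series": [
    [[0.8, 0, 0, -20, 0], [0.8, 0, 0, -50, 0], [0.8, 0, 0, -90, -8.5], [0.8, 0, 0, -130, -17], [0.8, 0, 0, -165, -25.5], [0.8, 0, 0, -175, -34], [0.8, 0, 0, -175, -42.5], [0.8, 0, 0, -175, -51], [0.8, 0, 0, -175, -59.5], [0.8, 0, 0, -175, -68]]
  ]
}}

```text
clock: 26.7
eef_pos: [587.9, -342.1, 189.3]
eef_rot: [3.142, -0.0, 2.934]
wrist_force: [1.0, 0.4, 0.0]
finger_gap: 75.1
```

Request:
{"method": "send_rows", "body": {
  "series": [
    [[0.8, 0, 0, 0, -8.5], [0.8, 0, 0, 0, -17], [0.8, 0, 0, 0, -22], [0.8, 0, 0, 0, -22], [0.8, 0, 0, 0, -22]]
  ]
}}

```text
clock: 27.2
eef_pos: [587.9, -342.1, 189.3]
eef_rot: [-3.142, 0.0, -2.974]
wrist_force: [0.3, -0.3, -0.8]
finger_gap: 74.9
```

```bash
cat > st.py <<'E'
from cell import manip
from h import *
import sys
st=manip.read_state();print(st["eef_pos"],st["eef_rot"],st["finger_gap"])
W=manip.camera("wrist")
m=hsv(W,(3,120,50),(16,255,255));k,l,s,ce=cv2.connectedComponentsWithStats(m)
print([(s[i],ce[i].round(1)) for i in range(1,k) if s[i,4]>80])
c=proj(W,[[588,-342,20]],st)[0];i=max((i for i in range(1,k) if s[i,4]>400),key=lambda i:-np.hypot(*(ce[i]-c)))
r=fit([588,-342,.17],box(56,30,6,32),[(W,(l==i)*1.,st)]);print("stone",r)
b=W["img"][...,::-1].copy();cv2.polylines(b,[proj(W,place(r[0],np.array([[-28,-15,32],[28,-15,32],[28,15,32],[-28,15,32]])),st).round().astype(int)],True,(255,0,0))
cv2.imwrite("pics/w7.png",cv2.resize(b,(680,510)))
print(rel(st,[r[0][0],r[0][1],15],np.pi+r[0][2]))
E
python3 st.py
```

```text
[ 587.91253852 -342.08255855  189.25579846] [-3.14157409e+00  1.39174000e-05 -2.97408859e+00] 74.91033582008407
[(array([ 244,  151,   24,   45, 1042], dtype=int32), array([255.9, 172.9]))]
stone (array([ 5.88455938e+02, -3.40615663e+02,  1.68862473e-01]), np.float64(0.08580138174011176))
[-8.000e-01  1.400e+00  1.743e+02 -1.000e-01]
```

View pics/w7.png

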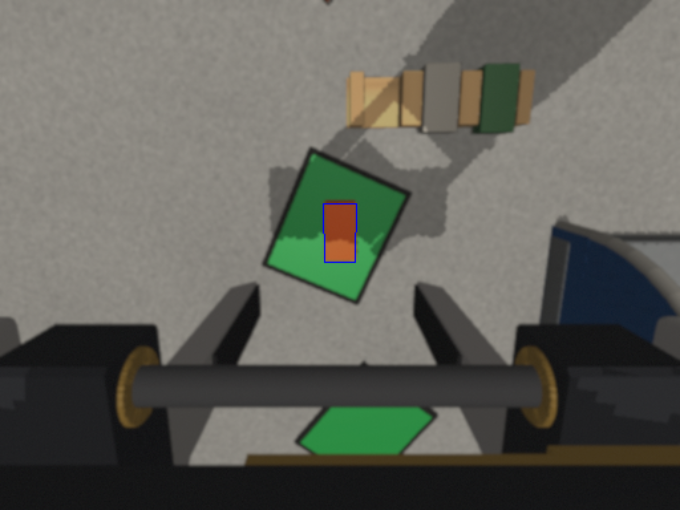

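The stone lies flat on the mat at (340,232), aligned with the tool. Take it by its long sides.

Request:
{"method": "send_rows", "body": {
  "series": [
    [[0.8, -0.4, 1.4, 45, 0], [0.8, -0.4, 1.4, 90, 0], [0.8, -0.4, 1.4, 130, 0], [0.8, -0.4, 1.4, 158, 0], [0.8, -0.4, 1.4, 170, 0], [0.8, -0.4, 1.4, 173.5, 0], [0.8, -0.4, 1.4, 173.5, 0], [0, -0.4, 1.4, 173.5, 0], [0, -0.4, 1.4, 173.5, 0], [0, -0.4, 1.4, 173.5, 0]]
  ],
  "newtons": 45
}}

```text
clock: 28.25
eef_pos: [588.4, -340.9, 16.7]
eef_rot: [-3.141, 0.001, -2.971]
wrist_force: [-1.0, 0.3, -0.5]
finger_gap: 54.9
```

Request:
{"method": "send_rows", "body": {
  "series": [
    [[0, 0, 0, 0, 0], [0, 0, 0, 0, 0], [0, 0, 0, 0, 0], [0, 0, 0, 0, 0], [0, 0, 0, 0, 0], [0, 0, 0, 0, 0], [0, 0, 0, 0, 0]]
  ]
}}

```text
clock: 28.95
eef_pos: [588.0, -340.6, 15.7]
eef_rot: [3.142, -0.0, -2.971]
wrist_force: [0.5, -0.9, 0.2]
finger_gap: 0.9
```

Request:
{"method": "send_rows", "body": {
  "series": [
    [[0, 0, 0, -1, 0], [0, 0, 0, -3, 0], [0, 0, 0, -6, 0], [0, 0, 0, -10, 0], [0, 0, 0, -16, 0], [0, 0, 0, -24, 0], [0, 0, 0, -32, 0], [0, 0, 0, -40, 0]]
  ]
}}

```text
clock: 29.75
eef_pos: [588.2, -340.7, 56.8]
eef_rot: [-3.141, 0.0, -2.971]
wrist_force: [-0.4, -0.4, -0.6]
finger_gap: 0.5
```

It squeezed out. Look.

Request:
{"method": "send_rows", "body": {
  "series": [
    [[0.8, 0, 0, -45, 0], [0.8, 0, 0, -90, 0], [0.8, 0, 0, -130, 0], [0.8, 0, 0, -133, 0], [0.8, 0, 0, -133, 0], [0.8, 0, 0, -133, 0], [0.8, 0, 0, -133, 0], [0.8, 0, 0, -133, 0]]
  ]
}}

```text
clock: 30.55
eef_pos: [587.8, -340.5, 187.5]
eef_rot: [3.14, -0.001, -2.971]
wrist_force: [0.6, -0.5, -0.2]
finger_gap: 61.0
```

```bash
sed -i 's/w7/w8/' st.py; python3 st.py
```

```text
[ 587.80500702 -340.48267783  187.54276778] [ 3.14034384e+00 -1.34668245e-03 -2.97126203e+00] 60.97198799713717
[(array([ 243,  152,   24,   45, 1047], dtype=int32), array([254.6, 173.6]))]
stone (array([ 5.87999455e+02, -3.40037670e+02,  1.83101966e-01]), np.float64(0.0893789010539241))
[ -0.5   0.2 172.5  -0.7]
```

View pics/w8.png

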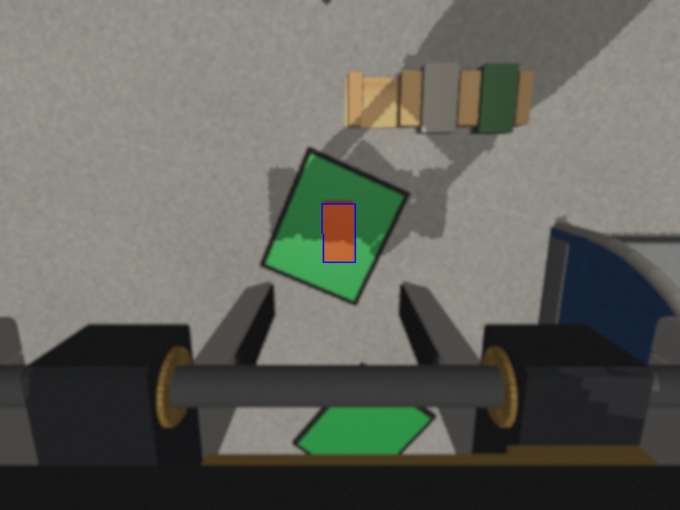

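The stone has not moved, yet the gripper closed completely, so the fingertips passed above it. From the fingertip pixels, (273,285) and (402,285) at 61 mm gap, the tips sit about 18–24 mm behind the TCP. The description says 8 mm ahead. That also explains the slips on the pull and in the rack. I'll go correspondingly deeper.

Request:
{"method": "send_rows", "body": {
  "series": [
    [[0.6, -0.3, 0.2, 45, 0], [0.6, -0.3, 0.2, 90, 0], [0.6, -0.3, 0.2, 135, 0], [0.6, -0.3, 0.2, 165, 0], [0.6, -0.3, 0.2, 183, 0], [0.6, -0.3, 0.2, 191, 0], [0.6, -0.3, 0.2, 194, 0], [0.6, -0.3, 0.2, 194, 0], [0, -0.3, 0.2, 194, 0], [0, -0.3, 0.2, 194, 0]]
  ],
  "newtons": 30
}}

```text
clock: 31.6
eef_pos: [588.8, -340.7, -4.0]
eef_rot: [-3.14, 0.001, -2.971]
wrist_force: [-1.0, -0.0, 0.2]
finger_gap: 43.9
```

Request:
{"method": "send_rows", "body": {
  "series": [
    [[0, 0, 0, 0, 0], [0, 0, 0, 0, 0], [0, 0, 0, 0, 0], [0, 0, 0, 0, 0], [0, 0, 0, 0, 0]]
  ]
}}

```text
clock: 32.1
eef_pos: [588.5, -340.4, -4.8]
eef_rot: [-3.141, 0.0, -2.971]
wrist_force: [-1.9, 1.8, 5.9]
finger_gap: 29.8
```

Gripped properly now at 29.8 mm. Lift over the cheek and across to the housing.

Request:
{"method": "send_rows", "body": {
  "series": [
    [[0, 0, 0, -2, 0], [0, 0, 0, -8, 0], [0, 0, 0, -20, 0], [0, 0, 0, -45, 0], [0, 0, 0, -80, 0], [0, 0, 0, -120, 0], [0, 0, 0, -160, 0], [0, 0, 0, -200, 0], [0, 0, 0, -230, 0], [0, 0, 0, -240, 0]]
  ]
}}

```text
clock: 33.1
eef_pos: [588.9, -340.8, 239.4]
eef_rot: [-3.138, 0.004, -2.971]
wrist_force: [-0.4, 1.0, -0.9]
finger_gap: 29.5
```

Request:
{"method": "send_rows", "body": {
  "series": [
    [[0, -6, 20, 0, 0], [0, -20, 65, 0, 0], [0, -34, 110, 0, 0], [0, -48, 155, 0, 0], [0, -62, 200, 0, 0], [0, -76, 245, 0, 0], [0, -89, 290, 0, 0], [0, -103, 335, 0, 0], [0, -117, 380, 0, 0], [0, -124, 403, 0, 0]]
  ]
}}

```text
clock: 34.1
eef_pos: [641.8, 81.4, 233.6]
eef_rot: [3.141, -0.002, -2.969]
wrist_force: [0.8, -0.1, -0.2]
finger_gap: 30.2
```

Request:
{"method": "send_rows", "body": {
  "series": [
    [[0, 0, 0, 0, 0], [0, 0, 0, 0, 0], [0, 0, 0, 0, 0]]
  ]
}}

```text
clock: 34.4
eef_pos: [642.1, 76.5, 234.4]
eef_rot: [-3.141, -0.001, -2.972]
wrist_force: [-0.7, -0.4, -1.2]
finger_gap: 30.0
```

Run:
```python
from cell import manip
from h import *
st=manip.read_state();print(st["eef_pos"],st["eef_rot"],st["finger_gap"])
W=manip.camera("wrist")
for s in manip.silhouettes("cradle",W)[:2]:
    print(s["conf"],s["rect"],fit([603,73.5,.168],box(83,53,35,74),[(W,s["pixels"]*1.,st)]))
for s in manip.silhouettes("seat",W)[:1]: print("seat",s["rect"])
m=hsv(W,(22,120,80),(35,255,255));u=proj(W,[[603,73.5,56]],st)[0];y=comp(m,u);yy,xx=np.nonzero(y);print("px",xx.min(),xx.max(),yy.min(),yy.max(),len(xx),unproj(W,[xx.mean(),yy.mean()],56,st)[0])
b=W["img"][...,::-1].copy();cv2.imwrite("pics/w9.png",cv2.resize(b,(680,510)))
cv2.imwrite("raw9.png",b)
```

```text
[642.0828019   76.52941695 234.36758697] [-3.14147158e+00 -7.08067269e-04 -2.97247972e+00] 30.02912104768595
0.64 [234.7, 108.3, 48.1, 71.0] (array([6.03048859e+02, 7.32887727e+01, 1.64247364e-01]), np.float64(0.04257670348917808))
px 246 268 121 162 948 [602.50765595  72.88383506  56.        ]
```

View pics/w9.png

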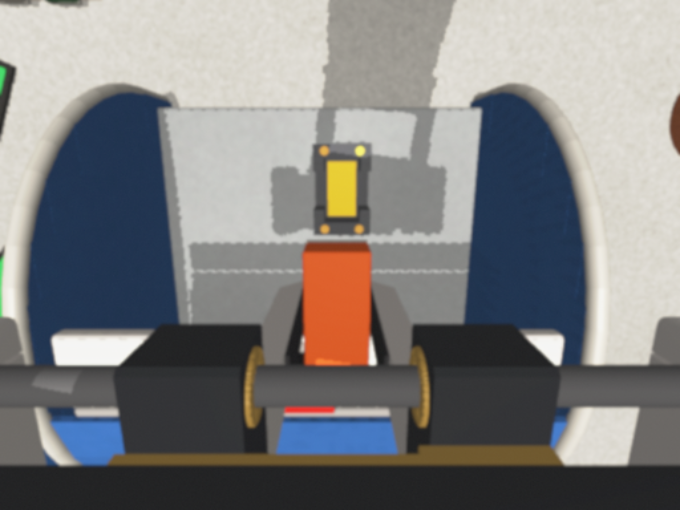

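The stone is held upright between the pads at (337,300). The cradle is clear at (342,190). I refine both with the brass screws and the stone's edges.

Run:
```python
from cell import manip
from h import *
st=manip.read_state();W=manip.camera("wrist");g=W["img"]
print(st["eef_pos"])
# screws: brass blobs in cradle top
H=cv2.cvtColor(g,cv2.COLOR_RGB2HSV);m=cv2.inRange(H,np.array([12,90,120]),np.array([35,255,255]))
k,l,s,ce=cv2.connectedComponentsWithStats(m)
sc=[(s[i].tolist(),ce[i].round(2)) for i in range(1,k) if 225<ce[i][0]<290 and 100<ce[i][1]<182 and s[i,4]>3];print(sc)
P=np.array([c for b,c in sc if b[4]<120])
if len(P)==4:
    X=unproj(W,P,75,st);print("screws",X.round(1).tolist(),"centre",X.mean(0)); h=R.from_rotvec([0,0,-.167]).apply(X-X.mean(0));print(h.round(1).tolist())
# stone in hand
o=hsv(W,(3,120,50),(16,255,255));k,l,s,ce=cv2.connectedComponentsWithStats(o);i=1+s[1:,4].argmax();print("stone",s[i])
L=(l==i)
for r in range(s[i,1],s[i,1]+s[i,3],8):
    xs=np.nonzero(L[r])[0];print(r,xs.min(),xs.max(),end="; ")
z=st["eef_pos"][2]+10.8
print("\npred bottom-front corners",proj(W,place([*st["eef_pos"][:2],st["eef_rot"][2]],[[28,-15,z],[28,15,z]]),st).round(1).tolist(),"top-front",proj(W,place([*st["eef_pos"][:2],st["eef_rot"][2]],[[28,-15,z+26],[28,15,z+26]]),st).round(1).tolist())
# bright edge between front face (dark) and top
print(g[s[i,1]-3:s[i,1]+14,254].tolist())
```

```text
[642.21910706  76.61067927 234.71052631]
[([240, 109, 8, 9, 52], array([243.46, 112.75])), ([267, 109, 8, 9, 49], array([270.65, 112.73])), ([246, 120, 23, 43, 984], array([256.99, 141.02])), ([241, 168, 8, 8, 48], array([244.04, 171.69])), ([266, 168, 8, 8, 48], array([269.62, 171.73]))]
screws [[571.0, 51.1, 75.0], [565.5, 82.9, 75.0], [641.0, 63.3, 75.0], [635.6, 94.7, 75.0]] centre [603.26959876  73.00344823  75.        ]
[[-35.5, -16.2, 0.0], [-35.6, 16.1, 0.0], [35.6, -15.9, 0.0], [35.5, 16.0, 0.0]]
stone [ 227  183   53   93 4719]
183 232 275; 191 228 279; 199 228 279; 207 228 278; 215 228 278; 223 227 279; 231 227 279; 239 227 279; 247 227 279; 255 230 277; 263 230 276; 271 228 276; 
pred bottom-front corners [[278.4, 181.4], [232.7, 181.4]] top-front [[282.3, 191.1], [229.6, 191.0]]
[[167, 165, 161], [140, 131, 124], [129, 96, 86], [130, 68, 51], [131, 57, 31], [131, 56, 27], [131, 56, 27], [131, 57, 28], [141, 60, 29], [170, 71, 32], [202, 85, 40], [219, 95, 44], [224, 98, 47], [224, 99, 46], [224, 99, 46], [225, 100, 48], [224, 98, 46]]
```

The screws give an exact 71×32 mm rectangle: cradle centre (603.3, 73.0), yaw 0.167. I'll hover just above it with the stone and compare stone and front screws in the same picture, so the camera bias cancels.

Request:
{"method": "send_rows", "body": {
  "series": [
    [[0, 15, 2, 0, 0], [0, 30, 4, 0, 0], [0, 38.6, 4.5, 0, 0], [0, 38.6, 4.5, 30, 0], [0, 38.6, 4.5, 65, 0], [0, 38.6, 4.5, 100, 0], [0, 38.6, 4.5, 130, 0], [0, 38.6, 4.5, 150, 0], [0, 38.6, 4.5, 160, 0], [0, 38.6, 4.5, 160, 0]]
  ]
}}

```text
clock: 35.6
eef_pos: [603.1, 75.4, 73.9]
eef_rot: [3.141, -0.002, -2.972]
wrist_force: [0.1, 0.8, -0.7]
finger_gap: 29.6
```

Request:
{"method": "send_rows", "body": {
  "series": [
    [[0, 0, 0, 0, 0], [0, 0, 0, 0, 0]]
  ]
}}

```text
clock: 35.8
eef_pos: [604.1, 75.7, 76.2]
eef_rot: [-3.141, 0.002, -2.971]
wrist_force: [-0.1, -0.4, -1.5]
finger_gap: 30.2
```

```bash
cat > cmp.py <<'E'
from cell import manip
from h import *
st=manip.read_state();W=manip.camera("wrist");g=W["img"]
print(st["eef_pos"],st["eef_rot"][2],st["finger_gap"],st["wrist_force"])
H=cv2.cvtColor(g,cv2.COLOR_RGB2HSV);m=cv2.inRange(H,np.array([15,90,70]),np.array([35,255,255]))
k,l,s,ce=cv2.connectedComponentsWithStats(m)
print([(s[i].tolist(),ce[i].round(1)) for i in range(1,k) if s[i,4]>8 and ce[i][1]<240])
e=st["eef_pos"];pl=[e[0],e[1],st["eef_rot"][2]]
print("screws pred",proj(W,place([603.27,73,.167],[[-35.5,-16,75],[-35.5,16,75]]),st).round(1).tolist(),"if aligned to TCP",proj(W,place(pl,[[35.5,16,75],[35.5,-16,75]]),st).round(1).tolist())
o=hsv(W,(3,120,40),(14,255,255));k,l,s,ce=cv2.connectedComponentsWithStats(o);i=1+s[1:,4].argmax();print("stone",s[i]);L=l==i
for r in range(s[i,1],s[i,1]+60,4):
    xs=np.nonzero(L[r])[0];print(r,xs.min(),xs.max(),end="; ")
z=e[2]+10.8
print("\npred bottom-front",proj(W,place(pl,[[28,-15,z],[28,15,z],[28,-15,z+26],[28,15,z+26]]),st).round(1).tolist())
print(g[s[i,1]-6:s[i,1]+14,254].sum(1).tolist())
cv2.imwrite("raw10.png",g[...,::-1])
E
python3 cmp.py
```

```text
[604.1225927   75.66410749  76.16518637] -2.971356637818363 30.237832379838576 [-0.11266779 -0.41606304 -1.46986371]
[([223, 159, 13, 13, 136], array([228.8, 165.2])), ([269, 159, 13, 14, 141], array([275.2, 165.5])), ([234, 173, 37, 9, 329], array([252., 177.]))]
screws pred [[228.8, 165.1], [275.2, 165.4]] if aligned to TCP [[232.3, 167.1], [278.6, 167.1]]
stone [ 227  182   53   94 4832]
182 233 274; 186 229 277; 190 227 279; 194 227 279; 198 227 279; 202 227 279; 206 227 279; 210 228 279; 214 228 278; 218 228 279; 222 227 279; 226 227 279; 230 227 279; 234 227 279; 238 227 279; 
pred bottom-front [[278.4, 181.5], [232.7, 181.4], [282.2, 191.2], [229.6, 191.2]]
[391, 391, 390, 379, 336, 269, 212, 183, 170, 170, 171, 173, 185, 219, 259, 288, 296, 299, 300, 299]
```

Stone versus screws in one picture: I need about −1.2 mm in tool y and +0.7 mm in tool x. Lower it while watching the force.

Request:
{"method": "send_rows", "body": {
  "series": [
    [[0, 0.7, -1.2, 0, 0], [0, 0.7, -1.2, 0, 0], [0, 0.7, -1.2, 5, 0], [0, 0.7, -1.2, 10, 0], [0, 0.7, -1.2, 13, 0], [0, 0.7, -1.2, 16, 0], [0, 0.7, -1.2, 16, 0]]
  ]
}}

```text
clock: 36.55
eef_pos: [602.7, 74.4, 58.2]
eef_rot: [3.142, -0.001, -2.971]
wrist_force: [0.1, 0.5, -1.5]
finger_gap: 29.9
```

Request:
{"method": "send_rows", "body": {
  "series": [
    [[0, 0, 0, 2, 0], [0, 0, 0, 5, 0], [0, 0, 0, 8, 0], [0, 0, 0, 10, 0], [0, 0, 0, 12, 0], [0, 0, 0, 12, 0]]
  ]
}}

```text
clock: 37.15
eef_pos: [602.8, 74.4, 46.4]
eef_rot: [3.142, -0.0, -2.971]
wrist_force: [0.5, -0.1, -1.0]
finger_gap: 29.5
```

It went in with no contact force. Press down while gripping.

Request:
{"method": "send_rows", "body": {
  "series": [
    [[0, 0, 0, 2, 0], [0, 0, 0, 4, 0], [0, 0, 0, 6, 0], [0, 0, 0, 8, 0], [0, 0, 0, 9, 0], [0, 0, 0, 9, 0]]
  ],
  "newtons": 45
}}

```text
clock: 37.75
eef_pos: [603.1, 74.4, 37.7]
eef_rot: [-3.142, 0.0, -2.971]
wrist_force: [1.1, 0.6, 1.5]
finger_gap: 29.5
```

Request:
{"method": "send_rows", "body": {
  "series": [
    [[0, 0, 0, 1, 0], [0, 0, 0, 2, 0], [0, 0, 0, 3, 0], [0, 0, 0, 3, 0]]
  ]
}}

```text
clock: 38.15
eef_pos: [603.4, 74.4, 37.0]
eef_rot: [-3.141, 0.001, -2.971]
wrist_force: [-10.2, -1.6, 25.3]
finger_gap: 29.6
```

Request:
{"method": "send_rows", "body": {
  "series": [
    [[0.5, 0, 0, 0, 0], [0.5, 0, 0, 0, 0], [0.5, 0, 0, 0, 0], [0.5, 0, 0, 0, 0], [0.5, 0, 0, -10, 0], [0.5, 0, 0, -30, 0], [0.5, 0, 0, -45, 0], [0, 0, 0, -45, 0], [0, 0, 0, -45, 0], [0, 0, 0, -45, 0]]
  ]
}}

```text
clock: 39.15
eef_pos: [602.5, 74.3, 78.9]
eef_rot: [3.141, -0.001, -2.971]
wrist_force: [0.2, 0.4, -0.4]
finger_gap: 26.6
```

Request:
{"method": "send_rows", "body": {
  "series": [
    [[0, 0, 0, 0, 0], [0, 0, 0, 0, 0], [0, 0, 0, 0, 0], [0, 0, 0, 0, 0]]
  ]
}}

```text
clock: 39.55
eef_pos: [602.9, 74.4, 79.6]
eef_rot: [3.142, -0.0, -2.971]
wrist_force: [0.5, 0.5, 0.1]
finger_gap: 0.5
```

```bash
python3 cmp.py
```

```text
[602.90259687  74.37238698  79.59611115] -2.971249429782464 0.4603678469447176 [0.54272116 0.52505364 0.11842525]
[([225, 160, 13, 14, 132], array([230.8, 166.6])), ([270, 161, 14, 13, 131], array([276.5, 166.7]))]
screws pred [[230.8, 166.4], [276.4, 166.6]] if aligned to TCP [[232.6, 166.3], [278.2, 166.3]]
stone [ 232  175   44   74 1742]
175 233 273; 179 232 275; 183 232 274; 187 232 274; 191 233 274; 195 233 274; 199 233 274; 203 233 274; 207 233 273; 211 233 273; 215 233 273; 219 253 254; 223 253 254; 227 253 254; 231 253 254; 
pred bottom-front [[278.4, 181.4], [232.7, 181.4], [282.3, 191.1], [229.6, 191.0]]
[190, 193, 193, 193, 192, 205, 229, 261, 285, 293, 296, 300, 299, 298, 297, 295, 293, 297, 295, 295]
```

A firm stop at 25 N with the TCP at 37.0, where flush predicts 37.2. As a check, I'll press on top with closed fingers.

Request:
{"method": "send_rows", "body": {
  "series": [
    [[0, 0, 0, 8, 0], [0, 0, 0, 14, 0], [0, 0, 0, 17, 0], [0, 0, 0, 19, 0], [0, 0, 0, 21, 0], [0, 0, 0, 21, 0]]
  ]
}}

```text
clock: 40.2
eef_pos: [602.9, 74.4, 58.6]
eef_rot: [-3.142, -0.0, -2.971]
wrist_force: [-0.2, -0.3, 1.0]
finger_gap: 0.4
```

Run:
```python
from h import *
from cell import manip
st=manip.read_state();print(st["eef_pos"],st["wrist_force"])
```

```text
[602.88407851  74.38195598  58.55668547] [-0.1548713  -0.25543148  0.99473884]
```

Request:
{"method": "send_rows", "body": {
  "series": [
    [[0, 0, 0, 1.5, 0], [0, 0, 0, 3, 0], [0, 0, 0, 3, 0]]
  ]
}}

```text
clock: 40.5
eef_pos: [603.2, 74.4, 56.3]
eef_rot: [-3.141, 0.001, -2.971]
wrist_force: [-1.8, 0.5, 4.6]
finger_gap: 0.7
```

Request:
{"method": "send_rows", "body": {
  "series": [
    [[0, 0, 0, 1.5, 0], [0, 0, 0, 3, 0], [0, 0, 0, 3, 0]]
  ]
}}

```text
clock: 40.8
eef_pos: [603.7, 74.4, 55.9]
eef_rot: [-3.141, 0.003, -2.971]
wrist_force: [-12.7, -1.0, 29.7]
finger_gap: 0.7
```

A firm stop at 30 N with no travel. The implied tip offset of 18 mm fits a top at 74 mm. Retreat and verify.

Request:
{"method": "send_rows", "body": {
  "series": [
    [[0, 0, 0, -20, 0], [0, 0, 0, -65, 0], [0, 0, 0, -110, 0], [0, 0, 0, -155, 0], [0, 20, 0, -195, 0], [0, 45, 0, -235, 0], [0, 60, 0, -250, 0], [0, 60, 0, -250, 0], [0, 60, 0, -250, 0]]
  ]
}}

```text
clock: 41.7
eef_pos: [544.0, 64.2, 301.9]
eef_rot: [3.142, -0.0, -2.971]
wrist_force: [0.2, 0.3, -1.3]
finger_gap: 0.5
```

Run:
```python
from cell import manip
from h import *
st=manip.read_state();print(st["eef_pos"],st["wrist_force"])
W=manip.camera("wrist")
o=hsv(W,(3,120,40),(14,255,255));u=proj(W,[[603,73.3,74]],st)[0];L=comp(o,u);print("area",L.sum(),"px centre",u)
H=cv2.cvtColor(W["img"],cv2.COLOR_RGB2HSV)
for z in(74,82):
    r=fit([603.3,73,.167],box(56,30,z,z),[(W,L,st)]);print(z,r)
k,l,s,ce=cv2.connectedComponentsWithStats(cv2.inRange(H,np.array([15,90,70]),np.array([35,255,255])))
print([(s[i].tolist(),ce[i].round(1)) for i in range(1,k) if s[i,4]>8 and np.hypot(*(ce[i]-u))<50],proj(W,place([603.27,73,.167],[[a,b,75] for a in(-35.5,35.5) for b in(-16,16)]),st).round(1).tolist())
for n in("wrist","scene"):
    c=W if n=="wrist" else manip.camera(n)
    m=hsv(c,(0,120,50),(8,255,255))|hsv(c,(172,120,50),(179,255,255));k,l,s,ce=cv2.connectedComponentsWithStats(m)
    ss=st if n=="wrist" else None
    print(n,"red",[(s[i].tolist(),ce[i].round(1)) for i in range(1,k) if s[i,4]>15],"pull open pred",proj(c,[[694.6,67.4,260]],ss).round(1),"shut pred",proj(c,[[495,34,60]],ss).round(1))
    for t in("stone_green","stone_grey","tumbler","wheel"): print(t,[(np.round(d["rect"]).tolist(),round(d["conf"],2)) for d in manip.find_in(t,c)][:2])
```

```text
[544.00010854  64.21909363 301.91012268] [ 0.17075217  0.34856002 -1.30083482]
area 585.0 px centre [253.4539031  204.56670523]
74 (array([6.00961687e+02, 7.28865073e+01, 1.78097213e-01]), np.float64(0.22109992404285927))
82 (array([5.99415422e+02, 7.24859846e+01, 1.85345734e-01]), np.float64(0.23211117992211538))
[([240, 179, 6, 8, 36], array([242.6, 182.5])), ([262, 179, 6, 8, 35], array([264.2, 182.3]))] [[242.6, 182.0], [264.1, 182.1], [242.8, 226.8], [263.4, 226.9]]
wrist red [([246, 186, 16, 1, 16], array([253.5, 186. ])), ([263, 190, 1, 20, 20], array([263. , 199.5]))] pull open pred [[231.6 347.2]] shut pred [[239.7 128.5]]
stone_green [([28.0, 46.0, 38.0, 43.0], 0.57)]
stone_grey [([28.0, 48.0, 35.0, 40.0], 0.67), ([64.0, 43.0, 32.0, 43.0], 0.48)]
tumbler []
wheel [([458.0, 119.0, 53.0, 68.0], 0.91), ([74.0, 139.0, 322.0, 210.0], 0.54)]
scene red [([68, 31, 15, 16, 154], array([75.3, 38.3])), ([292, 114, 13, 11, 87], array([297.6, 119.2])), ([257, 161, 20, 20, 150], array([268. , 168.5])), ([319, 366, 3, 18, 18], array([319.9, 374.5]))] pull open pred [[298.4 117.8]] shut pred [[248.7 206.9]]
stone_green [([297.0, 276.0, 18.0, 27.0], 0.62)]
stone_grey [([313.0, 290.0, 16.0, 22.0], 0.64)]
tumbler []
wheel []
```

The shutter is open: the pull sits within 2 px of its open position. The stone is in the recess at its stop and the arm is clear, so I hand in.

```bash
python3 -c "
from cell import manip
print(manip.sign_off(), manip.read_state()['clock'])"
```

```text
the job is handed in; nothing more can be done
the job is handed in; nothing more can be done
```

I rolled the shutter up, set the orange stone on the right-hand mat, and took it again by its long sides. I then lowered it into the cradle and pressed it home. The job is handed in, with the last clock reading at 41.7 s of 72 s; `sign_off` gave no verdict.

**What the last checks showed**
- **Shutter:** the red pull stands within 2 px of its predicted fully open position in the scene picture.
- **Stone:** it went into the recess without contact force. It then stopped firmly at the flush height, at 25 N while gripped and again at 30 N pressed on top with closed fingers.
- **Arm:** it is well clear, at about 302 mm height and about 0 N apart from sensor noise.

**What failed or disagreed**
- **Slips:** the pull slipped three times and the stone once in the rack. One grasp on the mat closed above the stone without touching it.
- **Cause:** the fingertips measured about 18 mm behind the TCP, not 8 mm ahead as described. I confirmed this from pictures and contact heights, and going deeper solved it.
- **Stone position:** the final image fit was poor (cost 0.22) because the fingers hid part of the stone. Its sideways position rests on the recess clearance and force stops, not on that fit.
- **Other objects:** the grey stone's box in the scene picture did not move. The green stone's box shifted about 2 px, which I put down to detection noise. The wheel was found in the wrist picture only, and its position was not measured. The tumbler was not detected in the last pictures, so it was not checked; the arm did not go near it after the start.

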